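Lean the slate menu board on the cafe's display rack

ROBOT

A 6-joint arm with a two-finger parallel gripper is mounted at the origin on the work surface. World frame = base frame: x ahead of the robot, y to its left, z up, the work surface at z = 0. Lengths are in m, angles in rad, forces in N, time in s.
With the tool pointing down it reaches from about 0.325 to 0.925 m from the base axis. Payload 3.1 kg.
Tool frame: the origin (TCP) lies on the centre line of the jaws, within the pads' length; the fingertips stand 14 mm ahead of it and the grasp point (between the pads) lies 5 mm behind it; z points along the fingers, y is the line along which they close (so a half turn about z gives the same grasp; the last joint's range is limited). The gripper opens to 85 mm and grips with 20 to 120 N. Pads are 22 mm wide; open, the fingers measure 114 mm over their backs; the gripper's body (76 mm by 85 mm) begins 54 mm behind the grasp point. The pads swing forward as they close: fully open they stand 13 mm farther back than shut.
Start: joints at [1.046, 0.217, 1.613, -0, 1.311, -0.112], TCP at [0.251, 0.573, 0.245] pointing down, gripper open.
Joint ranges: [-2.75, 2.75], [-0.78, 2.1], [0.31, 2.55], [-1.13, 4.27], [0.13, 2.63], [-2.58, 2.58]. Speed limits (rad/s): [2.79, 2.79, 3.14, 3.14, 3.14, 3.14].

INTERFACE

Orientations are given as a unit quaternion [w, x, y, z].
In Python, from rig import monitor, vision, ticket gives the robot as it stands.
- The arm moves only by the tool send_rows, never from a script. Its argument "deltas" is a list of rows, each an object of numbers: "tx", "ty", "tz": the shift along the tool's x, y, z in m; "rx", "ry", "rz": the turn, a rotation vector about the tool's x, y, z in degrees; "grip": the closure, from 0 (fully open) to 1 (shut). A call has 1 to 8 rows; each row shifts and turns the commanded pose from where the row before left it, along the tool's axes as they then stand; what a row does not reach is not made up. A row lasts 1/8 s, in which the tool goes at most 62.5 mm and 10.7 degrees, less where a joint would pass 70% of its speed; a pose out of reach is approached as far as the arm can. A call with a gripper value outside its range is refused whole. The fingers move at their own pace and stop on an object; "force" is the grip in N (left out, the last holds). Time passes only in rows, so rows that do not move let the fingers close. It gives the time, the measured TCP pose, the force, the opening and the grip force at its end, in the units of the state.
- monitor.observe(): the state, without advancing time (a new reading comes with each control period).
- vision.snapshot(name): name is "scene" or "top" or "wrist"; returns a dict with "image" (400x640x3 uint8, blue, green, red), "fov_y" (degrees; the focal length in pixels is half the picture's height over the tangent of half this angle, whatever the lens; pixels are square), "cx", "cy" (the principal point, pixels), "distortion" ([k1, k2, p1, p2, k3] as OpenCV has them; the pictures are not rectified), "world_from_camera" (4x4, takes a point from camera to world coordinates). Camera axes: x right, y down, z forward; pixel columns grow to the right and rows downward; lengths in m; the calibration is good to about 2 mm. A picture is of the moment at which its call begins. There is no depth.
- ticket.finish_job(): hands the job in; it is judged then, once.
The state is a dict: "time": time; "joint_pos": joint angles; "dq": joint speeds; "tau": joint torques, N m; "tool_pos": TCP position; "eef_rot": TCP orientation; "contact_force": force on the tool from outside, world axes, zero at the start; "torque": the same for the moment, N m; "finger_gap": finger opening in m; "grasp_force": force on a finger pad.
Only numpy, scipy, OpenCV 4.12 (cv2) and the standard library are available. Lean on these libraries where they do the work, as an engineer would, in place of code of your own. Each camera call takes 0.05 s, during which the arm holds its last target. There are 200 camera calls.

TASK

Take the menu board with the dark slate panel out of its wooden block and lean it on the black and brass display rack: its bottom edge on the orange strip, square to the rail and in the middle of it, its back resting against the rail, leaning back about 20 degrees from upright without sliding. Leave the cork and the white board standing where they are.

Things in the scene. Friction and masses are not known exactly. Their poses are not given: they have to be found in the camera images.
- slate_center (a point): the board to move: flat board, dark brown frame and near-black slate panel, both sides alike, 10 mm thick, 150 wide, 160 tall, about 0.2 kg, loose; starts upright in a slot of a fixed wooden block (slot 13 wide, 28 deep, floor 10 above the table: top edge at 170). Point: the board's centre, half-way up; x across the thickness, y along the width, z to its top edge
- cork_center (a point): not to be moved: flat board, light wood frame and brown cork panel, both sides alike, 10 mm thick, 150 wide, 160 tall, about 0.2 kg, loose; starts upright in a slot of a fixed wooden block (slot 13 wide, 28 deep, floor 10 above the table: top edge at 170). Point: the board's centre, half-way up; x across the thickness, y along the width, z to its top edge
- white_center (a point): not to be moved: flat board, white frame and white panel, both sides alike, 10 mm thick, 150 wide, 160 tall, about 0.2 kg, loose; starts upright in a slot of a fixed wooden block (slot 13 wide, 28 deep, floor 10 above the table: top edge at 170). Point: the board's centre, half-way up; x across the thickness, y along the width, z to its top edge
- rack: black-based rack, fixed. Level brass rail (12 mm thick, axis 96 above the table) along y, posts at y = -112 and 112. In front lies an orange strip, x 26 to 52, top 6 above the table, no stop. Origin: on the table below the rail's middle; x from rail to strip (away from the robot), z up. Back lower edge at x = 39 and back on the rail: leans 20 deg towards -x, board centre at x 16, y 0, z 83
Mind the look-alikes: they are no part of the job. Leave any purple look-alike of the part that bears slate_center alone.

How it is judged:
By the outcome, as a careful person would: the job done as asked, in the order asked, and still so for the second after the job is handed in, with the robot touching nothing.
It also fails if it takes over 42 s, if anything falls off the work surface, if the arm or the gripper's body presses on something with over 40 N, if the wrist force passes 120 N, or if a joint passes its speed limit or range.

## Working session

There is one attempt and no reset: what is moved stays moved. The work goes in short steps, Python scripts to look and compute and a tool call to move; the robot and the scene stay as the last step left them, time stands still between calls to the robot, and variables do not carry over. Pictures are saved under pics/ and viewed, at most 10 in all, crops included, and the job is handed in when it is done.

Besides the shell and the picture viewer there is one more tool, called after "Call:" in YAML: its name, and indented under it one key for each argument. send_rows: Moves the arm, as the interface text tells. Its arguments: {"type":"object","properties":{"deltas":{"type":"array","items":{"type":"object","properties":{"tx":{"type":"number"},"ty":{"type":"number"},"tz":{"type":"number"},"rx":{"type":"number"},"ry":{"type":"number"},"rz":{"type":"number"},"grip":{"type":"number"}}}},"force":{"type":"number"}},"required":["deltas"]}

```bash
mkdir -p pics; cat > h.py <<'E'
import numpy as np, cv2
from rig import monitor, vision, ticket
def snap(n,save=None):
    s=vision.snapshot(n); im=s["image"]; h,w=im.shape[:2]
    f=h/2/np.tan(np.radians(s["fov_y"])/2)
    s["K"]=np.array([[f,0,s["cx"]],[0,f,s["cy"]],[0,0,1]]); s["D"]=np.array(s["distortion"],float); s["T"]=np.array(s["world_from_camera"])
    if save: cv2.imwrite(f"pics/{save}.png",im)
    return s
def ray(s,uv):
    p=cv2.undistortPoints(np.array(uv,float).reshape(-1,1,2),s["K"],s["D"]).reshape(-1,2)
    d=np.c_[p,np.ones(len(p))]@s["T"][:3,:3].T
    return s["T"][:3,3],d
def onz(s,uv,z):
    o,d=ray(s,uv); return o+d*((z-o[2])/d[:,2])[:,None]
def proj(s,P):
    M=np.linalg.inv(s["T"]); r,_=cv2.Rodrigues(M[:3,:3])
    return cv2.projectPoints(np.array(P,float).reshape(-1,1,3),r,M[:3,3],s["K"],s["D"])[0].reshape(-1,2)
E
python3 - <<'E'
from h import *
a=snap("scene"); b=snap("top")
np.savez("s0.npz",scene=a["image"],top=b["image"])
for s in(a,b): print(s["T"].round(3).tolist(),s["fov_y"],s["D"])
cv2.imwrite("pics/a.png",cv2.resize(np.vstack([a["image"],b["image"]]),(480,600),interpolation=cv2.INTER_AREA))
cv2.imwrite("pics/scene0.png",a["image"]);cv2.imwrite("pics/top0.png",b["image"])
print(monitor.observe())
E
```

```text
[[0.728, 0.363, -0.582, 1.004], [0.686, -0.398, 0.609, -0.5], [-0.01, -0.843, -0.539, 0.512], [0.0, 0.0, 0.0, 1.0]] 57.45514694272032 [-0.07578037  0.          0.          0.          0.        ]
[[-0.014, -0.986, 0.165, 0.384], [-1.0, 0.015, 0.006, -0.032], [-0.008, -0.165, -0.986, 1.083], [0.0, 0.0, 0.0, 1.0]] 49.806636315602596 [-0.00277291  0.          0.          0.          0.        ]
{'time': 0.1, 'joint_pos': array([ 1.04579107e+00,  2.17708746e-01,  1.61480184e+00,  2.28589770e-05,
        1.31130628e+00, -1.12207346e-01]), 'dq': array([-0.00031167, -0.00196112, -0.00423984, -0.00106922,  0.00105482,
        0.00060943]), 'tau': array([ 1.79273943e-04, -3.98073971e+01, -3.04972959e+01, -1.12222579e-04,
        4.19610864e-03,  2.14089056e-05]), 'tool_pos': array([0.25034995, 0.57188651, 0.24406548]), 'eef_rot': array([-3.58848213e-04,  2.04939381e-01,  9.78774036e-01, -1.05267964e-03]), 'contact_force': array([0.25886679, 0.33738808, 0.32351297]), 'torque': array([-0.00797223, -0.00850625,  0.05844788]), 'grasp_force': 0.0, 'finger_gap': 0.08525984589275781}
```

View pics/scene0.png

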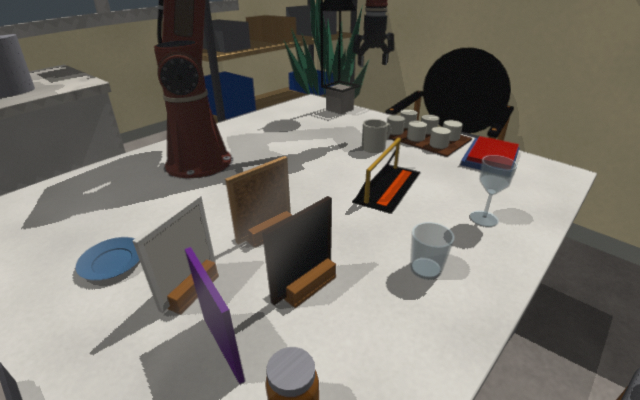

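View pics/top0.png

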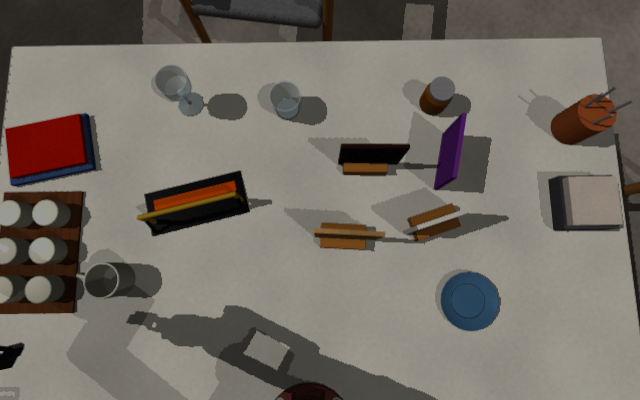

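The candidates are slate at top (373,155) / scene (300,250), cork at top (348,235), white at top (433,220), and the purple look-alike at top (450,152). Only the first has a dark frame and a near-black panel, so it is the target. An enlarged crop will confirm it, with the rack alongside.

```bash
python3 - <<'E'
from h import *
t=cv2.imread("pics/top0.png"); s=cv2.imread("pics/scene0.png")
A=cv2.resize(t[130:190,320:440],(800,400)[:2],interpolation=cv2.INTER_CUBIC)
A=cv2.resize(t[135:185,325:425],(400,200),interpolation=cv2.INTER_CUBIC)
B=cv2.resize(t[165:240,130:280],(400,200),interpolation=cv2.INTER_CUBIC)
C=cv2.resize(s[190:310,250:350],(333,400),interpolation=cv2.INTER_CUBIC)
im=np.zeros((400,740,3),np.uint8); im[:200,:400]=A; im[200:,:400]=B; im[:,402:735]=C
cv2.imwrite("pics/crop1.png",np.clip(im.astype(float)*1.6,0,255).astype(np.uint8))
E
```

```text
(no output)
```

View pics/crop1.png

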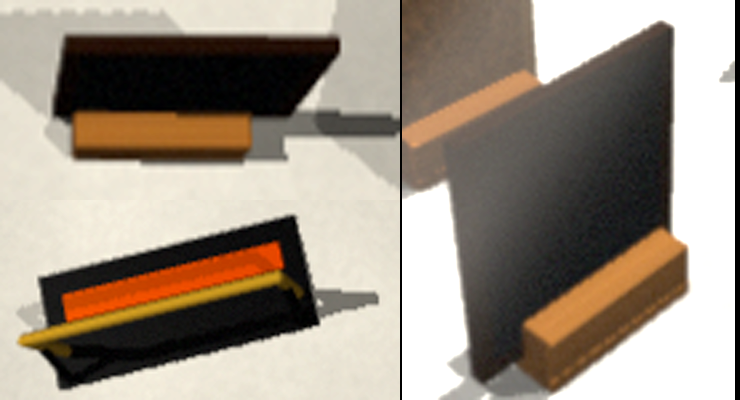

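The crop confirms it: dark brown frame, near-black panel, in its wooden block, with top-edge corners at top (341.5,144) and (409.7,144.5). The rack shows an orange strip and a brass rail. Next I measure both.

```bash
python3 - <<'E'
from h import *
from scipy.spatial.transform import Rotation as R
b=snap("top"); a=snap("scene")
im=b["image"]; hsv=cv2.cvtColor(im,cv2.COLOR_BGR2HSV)
def m(h0,h1,s0,v0,box):
    k=cv2.inRange(hsv,(h0,s0,v0),(h1,255,255)); z=np.zeros_like(k); x0,y0,x1,y1=box; z[y0:y1,x0:x1]=k[y0:y1,x0:x1]; return z
def line(mask,z):
    ys,xs=np.nonzero(mask); P=onz(b,np.c_[xs,ys],z)[:,:2].astype(np.float32)
    return cv2.minAreaRect(P),P.mean(0)
print("strip",line(m(4,11,230,140,(130,165,260,240)),.006))
print("rail",line(m(18,30,150,60,(130,165,260,240)),.100))
# slate top edge: far border per column, dark vs table
g=cv2.cvtColor(im,cv2.COLOR_BGR2GRAY).astype(float)
pts=[]
for c in range(344,408):
    col=g[135:155,c]; i=np.nonzero(col<80)[0]
    i=i[0]; r=135+i-1+(col[i-1]-80)/(col[i-1]-col[i]); pts.append((c,r))
P=onz(b,pts,.17)[:,:2]; p=np.polyfit(P[:,1],P[:,0],1); print("slate far edge slope",p,"res",np.std(P[:,0]-np.polyval(p,P[:,1])))
row=g[145]; xs=np.nonzero(row[330:420]<80)[0]+330; print("cols",xs[0],xs[-1])
Q=onz(b,[(xs[0]-.5,145.5),(xs[-1]+.5,145.5)],.17);print(Q, np.linalg.norm(Q[0]-Q[1]))
# brown block front top edges
c=line(m(8,18,120,60,(335,160,400,180)),.03);print("block",c)
# scene check: project slate corners
x0=lambda y:np.polyval(p,y)
yL,yR=Q[0,1],Q[1,1]
C=[(x0(yL),yL,.17),(x0(yR),yR,.17),(x0(yL),yL,.01)]
print("scene far-edge proj",proj(a,C).round(1), "crop obs: (330?,199),(265?,230)")
st=monitor.observe(); print(R.from_quat(np.roll(st["eef_rot"],-1)).as_matrix().round(3))
E
```

```text
strip (((0.5544846057891846, 0.28503283858299255), (0.021701447665691376, 0.20754525065422058), 13.746657371520996), array([0.549275  , 0.28442687], dtype=float32))
rail (((0.5164130330085754, 0.2754470705986023), (0.011951681226491928, 0.23168154060840607), 13.433032989501953), array([0.5165926 , 0.27446517], dtype=float32))
slate far edge slope [0.0246572  0.64152147] res 0.00015152102694038065
cols 341 409
[[ 0.63387475 -0.07962954  0.17      ]
 [ 0.63151044 -0.23017836  0.17      ]] 0.15056737610904844
block (((0.6146255731582642, -0.1469155251979828), (0.11013694107532501, 0.02300301007926464), 89.11824798583984), array([ 0.6153559, -0.145288 ], dtype=float32))
scene far-edge proj [[332.2 197.1]
 [266.  234. ]
 [331.3 264.3]] crop obs: (330?,199),(265?,230)
[[-0.916  0.401 -0.001]
 [ 0.401  0.916 -0.001]
 [ 0.    -0.002 -1.   ]]
```

Call:
send_rows:
  deltas:
    - {"rz": 8.5}
    - {"rz": 8.5}
    - {"rz": 8.5}
    - {"rz": 8.5}
    - {"rz": 8.5}
    - {"rz": 8.5}
    - {"rz": 8.4}
    - {"rz": 8.4}
  force: 40

```text
$.deltas[0]: bad value
```

```bash
cat >> h.py <<'E'
from scipy.spatial.transform import Rotation as R
def go(p,Rt):
    st=monitor.observe(); Rc=R.from_quat(np.roll(st["eef_rot"],-1))
    print("t",st["time"],"pos",st["tool_pos"].round(4),"F",st["contact_force"].round(1),"gap",round(st["finger_gap"],4),"gf",st["grasp_force"])
    print("shift(mm)",(Rc.inv().apply(np.array(p)-st["tool_pos"])*1e3).round(1),"turn(deg)",np.degrees((Rc.inv()*Rt).as_rotvec()).round(2),"then-frame shift",(Rt.inv().apply(np.array(p)-st["tool_pos"])*1e3).round(1))
def frame(yaw,lean):  # y=thickness dir, lean back deg
    z=np.radians(yaw); l=np.radians(lean); n=np.array([np.cos(z),np.sin(z),0])
    tz=n*np.sin(l)+np.array([0,0,-np.cos(l)]); ty=n*np.cos(l)+np.array([0,0,np.sin(l)])
    return R.from_matrix(np.c_[np.cross(ty,tz),ty,tz])
E
python3 -c "
from h import *
go([.6327,-.155,.245],frame(-1.4,0))"
```

```text
t 0.2 pos [0.2505 0.5721 0.2444] F [-0.  -0.7  0.1] gap 0.0858 gf 0.0
shift(mm) [-6.418e+02 -5.127e+02  1.000e-01] turn(deg) [-8.000e-02  4.000e-02  6.775e+01] then-frame shift [-7.175e+02  3.999e+02 -6.000e-01]
```

Rows seem to need all fields.

Call:
send_rows:
  deltas:
    - {"tx": 0, "ty": 0, "tz": 0, "rx": 0, "ry": 0, "rz": 8.5, "grip": 0}
    - {"tx": 0, "ty": 0, "tz": 0, "rx": 0, "ry": 0, "rz": 8.5, "grip": 0}
    - {"tx": 0, "ty": 0, "tz": 0, "rx": 0, "ry": 0, "rz": 8.5, "grip": 0}
    - {"tx": 0, "ty": 0, "tz": 0, "rx": 0, "ry": 0, "rz": 8.5, "grip": 0}
    - {"tx": 0, "ty": 0, "tz": 0, "rx": 0, "ry": 0, "rz": 8.5, "grip": 0}
    - {"tx": 0, "ty": 0, "tz": 0, "rx": 0, "ry": 0, "rz": 8.5, "grip": 0}
    - {"tx": 0, "ty": 0, "tz": 0, "rx": 0, "ry": 0, "rz": 8.4, "grip": 0}
    - {"tx": 0, "ty": 0, "tz": 0, "rx": 0, "ry": 0, "rz": 8.4, "grip": 0}
  force: 40

```text
time: 1.2
tool_pos: [0.2506, 0.5723, 0.2449]
eef_rot: [0.0, 0.718, 0.696, -0.0]
contact_force: [-0.6, 0.5, -0.3]
finger_gap: 0.0851
grasp_force: 0.0
```

Call:
send_rows:
  deltas:
    - {"tx": -0.045, "ty": 0.025, "tz": 0, "rx": 0, "ry": 0, "rz": 0, "grip": 0}
    - {"tx": -0.045, "ty": 0.025, "tz": 0, "rx": 0, "ry": 0, "rz": 0, "grip": 0}
    - {"tx": -0.045, "ty": 0.025, "tz": 0, "rx": 0, "ry": 0, "rz": 0, "grip": 0}
    - {"tx": -0.045, "ty": 0.025, "tz": 0, "rx": 0, "ry": 0, "rz": 0, "grip": 0}
    - {"tx": -0.045, "ty": 0.025, "tz": 0, "rx": 0, "ry": 0, "rz": 0, "grip": 0}
    - {"tx": -0.045, "ty": 0.025, "tz": 0, "rx": 0, "ry": 0, "rz": 0, "grip": 0}
    - {"tx": -0.045, "ty": 0.025, "tz": 0, "rx": 0, "ry": 0, "rz": 0, "grip": 0}
    - {"tx": -0.045, "ty": 0.025, "tz": 0, "rx": 0, "ry": 0, "rz": 0, "grip": 0}

```text
time: 2.2
tool_pos: [0.442, 0.206, 0.2453]
eef_rot: [0.0, 0.716, 0.698, 0.0]
contact_force: [0.7, -0.3, 0.1]
finger_gap: 0.0856
grasp_force: 0.0
```

Call:
send_rows:
  deltas:
    - {"tx": -0.045, "ty": 0.025, "tz": 0, "rx": 0, "ry": 0, "rz": 0, "grip": 0}
    - {"tx": -0.045, "ty": 0.025, "tz": 0, "rx": 0, "ry": 0, "rz": 0, "grip": 0}
    - {"tx": -0.045, "ty": 0.025, "tz": 0, "rx": 0, "ry": 0, "rz": 0, "grip": 0}
    - {"tx": -0.045, "ty": 0.025, "tz": 0, "rx": 0, "ry": 0, "rz": 0, "grip": 0}
    - {"tx": -0.045, "ty": 0.025, "tz": 0, "rx": 0, "ry": 0, "rz": 0, "grip": 0}
    - {"tx": -0.045, "ty": 0.025, "tz": 0, "rx": 0, "ry": 0, "rz": 0, "grip": 0}
    - {"tx": -0.045, "ty": 0.025, "tz": 0, "rx": 0, "ry": 0, "rz": 0, "grip": 0}
    - {"tx": 0, "ty": 0, "tz": 0, "rx": 0, "ry": 0, "rz": 0, "grip": 0}

```text
time: 3.2
tool_pos: [0.6094, -0.1151, 0.2448]
eef_rot: [0.0, 0.717, 0.697, -0.0]
contact_force: [0.3, 0.5, 1.0]
finger_gap: 0.0853
grasp_force: 0.0
```

```bash
python3 -c "
from h import *
go([.6327,-.155,.144],frame(-1.4,0)); s=snap('wrist','w1'); print(proj(s,[[.6377,-.08,.17],[.634,-.23,.17],[.6327,-.155,.17]]))"
```

```text
t 3.2 pos [ 0.6094 -0.1151  0.2448] F [0.3 0.5 1. ] gap 0.0853 gf 0.0
shift(mm) [-39.1  24.4 100.9] turn(deg) [ 0.01  0.05 -0.29] then-frame shift [-39.3  24.2 100.8]
[[357.56781159 166.44905459]
 [350.86063637 345.9911054 ]
 [349.74572484 265.96574712]]
```

View pics/w1.png

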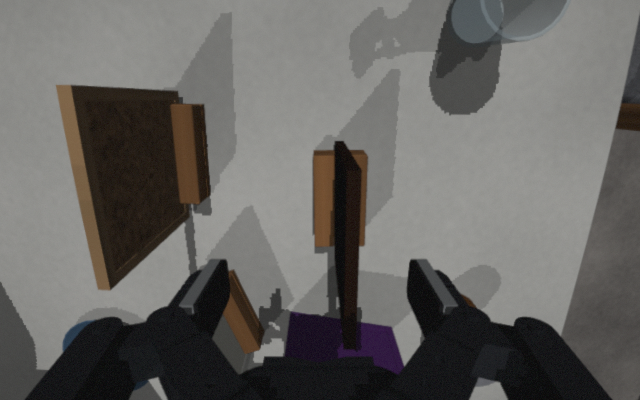

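The wrist view shows the slate's top edge from about (353,168) to (352,347). That matches the predicted points and lies between the open jaws, so I align and descend.

Call:
send_rows:
  deltas:
    - {"tx": -0.039, "ty": 0.0242, "tz": 0, "rx": 0, "ry": 0, "rz": -0.3, "grip": 0}
    - {"tx": 0, "ty": 0, "tz": 0, "rx": 0, "ry": 0, "rz": 0, "grip": 0}
    - {"tx": 0, "ty": 0, "tz": 0.035, "rx": 0, "ry": 0, "rz": 0, "grip": 0}
    - {"tx": 0, "ty": 0, "tz": 0.033, "rx": 0, "ry": 0, "rz": 0, "grip": 0}
    - {"tx": 0, "ty": 0, "tz": 0.033, "rx": 0, "ry": 0, "rz": 0, "grip": 0}
    - {"tx": 0, "ty": 0, "tz": 0, "rx": 0, "ry": 0, "rz": 0, "grip": 0}

```text
time: 4.0
tool_pos: [0.6282, -0.1485, 0.1405]
eef_rot: [-0.004, 0.714, 0.7, -0.002]
contact_force: [-0.4, 0.7, 1.5]
finger_gap: 0.0854
grasp_force: 0.0
```

```bash
python3 -c "
from h import *
go([.6327,-.155,.144],frame(-1.4,0)); s=snap('wrist','w2')"
```

```text
t 4.0 pos [ 0.6282 -0.1485  0.1405] F [-0.4  0.7  1.5] gap 0.0854 gf 0.0
shift(mm) [-6.4  4.6 -3.6] turn(deg) [-0.48 -0.19  0.33] then-frame shift [-6.4  4.6 -3.5]
```

View pics/w2.png

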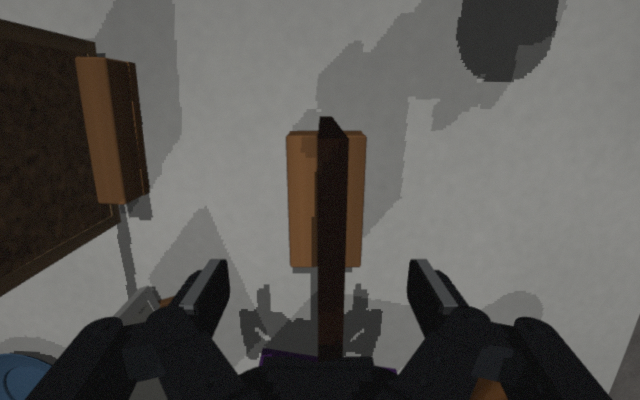

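The board's top edge (columns 320–346) sits slightly right of the jaw centre (319). I'll wait one row for it to settle, then correct.

Call:
send_rows:
  deltas:
    - {"tx": 0, "ty": 0, "tz": 0, "rx": 0, "ry": 0, "rz": 0, "grip": 0}
    - {"tx": 0, "ty": 0, "tz": 0, "rx": 0, "ry": 0, "rz": 0, "grip": 0}

```text
time: 4.3
tool_pos: [0.633, -0.1516, 0.1468]
eef_rot: [0.002, 0.714, 0.7, 0.001]
contact_force: [0.3, 0.2, -0.1]
finger_gap: 0.0856
grasp_force: 0.0
```

```bash
python3 -c "
from h import *
go([.6327,-.155,.144],frame(-1.4,0))"
```

```text
t 4.3 pos [ 0.633  -0.1516  0.1468] F [ 0.3  0.2 -0.1] gap 0.0856 gf 0.0
shift(mm) [-3.4 -0.3  2.8] turn(deg) [0.21 0.07 0.26] then-frame shift [-3.5 -0.3  2.8]
```

Call:
send_rows:
  deltas:
    - {"tx": -0.003, "ty": 0, "tz": 0.002, "rx": 0, "ry": 0, "rz": 0, "grip": 0}
    - {"tx": 0, "ty": 0, "tz": 0, "rx": 0, "ry": 0, "rz": 0, "grip": 0}
    - {"tx": 0, "ty": 0, "tz": 0, "rx": 0, "ry": 0, "rz": 0, "grip": 0}
    - {"tx": 0, "ty": 0, "tz": 0, "rx": 0, "ry": 0, "rz": 0, "grip": 0}

```text
time: 4.8
tool_pos: [0.6316, -0.1544, 0.1422]
eef_rot: [-0.0, 0.714, 0.7, -0.0]
contact_force: [-0.2, 0.9, -0.0]
finger_gap: 0.0854
grasp_force: 0.0
```

```bash
python3 -c "
from h import *
go([.6327,-.155,.144],frame(-1.4,0))"
```

```text
t 4.8 pos [ 0.6316 -0.1544  0.1422] F [-0.2  0.9 -0. ] gap 0.0854 gf 0.0
shift(mm) [-0.6  1.1 -1.8] turn(deg) [-0.01 -0.    0.24] then-frame shift [-0.6  1.1 -1.8]
```

Call:
send_rows:
  deltas:
    - {"tx": 0, "ty": 0, "tz": 0, "rx": 0, "ry": 0, "rz": 0, "grip": 0.5}
    - {"tx": 0, "ty": 0, "tz": 0, "rx": 0, "ry": 0, "rz": 0, "grip": 0.7}
    - {"tx": 0, "ty": 0, "tz": 0, "rx": 0, "ry": 0, "rz": 0, "grip": 0.8}
    - {"tx": 0, "ty": 0, "tz": 0, "rx": 0, "ry": 0, "rz": 0, "grip": 1}
    - {"tx": 0, "ty": 0, "tz": 0, "rx": 0, "ry": 0, "rz": 0, "grip": 1}
    - {"tx": 0, "ty": 0, "tz": 0, "rx": 0, "ry": 0, "rz": 0, "grip": 1}
  force: 40

```text
time: 5.55
tool_pos: [0.6318, -0.1544, 0.1424]
eef_rot: [0.0, 0.714, 0.7, 0.0]
contact_force: [1.4, -0.6, -0.3]
finger_gap: 0.01
grasp_force: 41.7
```

```bash
python3 -c "
from h import *
go([.6327,-.155,.32],frame(-1.4,0))"
```

```text
t 5.55 pos [ 0.6318 -0.1544  0.1424] F [ 1.4 -0.6 -0.3] gap 0.01 gf 41.70760095119476
shift(mm) [  -0.6    1.  -177.6] turn(deg) [0.02 0.01 0.25] then-frame shift [  -0.6    1.  -177.6]
```

Gripped at a 10 mm gap with little side force. Lifting straight up.

Call:
send_rows:
  deltas:
    - {"tx": 0, "ty": 0, "tz": -0.01, "rx": 0, "ry": 0, "rz": 0, "grip": 1}
    - {"tx": 0, "ty": 0, "tz": -0.02, "rx": 0, "ry": 0, "rz": 0, "grip": 1}
    - {"tx": 0, "ty": 0, "tz": -0.03, "rx": 0, "ry": 0, "rz": 0, "grip": 1}
    - {"tx": 0, "ty": 0, "tz": -0.04, "rx": 0, "ry": 0, "rz": 0, "grip": 1}
    - {"tx": 0, "ty": 0, "tz": -0.04, "rx": 0, "ry": 0, "rz": 0, "grip": 1}
    - {"tx": 0, "ty": 0, "tz": -0.03, "rx": 0, "ry": 0, "rz": 0, "grip": 1}
    - {"tx": 0, "ty": 0, "tz": -0.015, "rx": 0, "ry": 0, "rz": 0, "grip": 1}
    - {"tx": 0, "ty": 0, "tz": 0, "rx": 0, "ry": 0, "rz": 0, "grip": 1}

```text
time: 6.55
tool_pos: [0.6319, -0.1545, 0.3292]
eef_rot: [0.001, 0.714, 0.7, 0.0]
contact_force: [0.4, 0.0, -1.8]
finger_gap: 0.0096
grasp_force: 41.4
```

```bash
cat >> h.py <<'E'
RY=13.5; RO=np.array([.5165,.2755,0])
def target(clear=0,h=.0524,dz=0):
    # TCP for leaning board: centre (16,0,83); h = TCP above board centre along board; clear = along rack x away from rail
    Rt=frame(RY,20); n=np.array([np.cos(np.radians(RY)),np.sin(np.radians(RY)),0])
    c=RO+n*(.016+clear)+np.array([0,0,.083+dz]); return c-Rt.as_matrix()[:,2]*h,Rt
E
python3 -c "
from h import *
print('final',target()[0]); go(*target(.05,dz=.15)); s=snap('wrist','w3')"
```

```text
final [0.51463125 0.27505135 0.13223989]
t 6.55 pos [ 0.6319 -0.1545  0.3292] F [ 0.4  0.  -1.8] gap 0.0096 gf 41.42719566822052
shift(mm) [439.8 -77.6  46.4] turn(deg) [-19.78   2.63 -14.49] then-frame shift [445.1  18.   56.5]
```

View pics/w3.png

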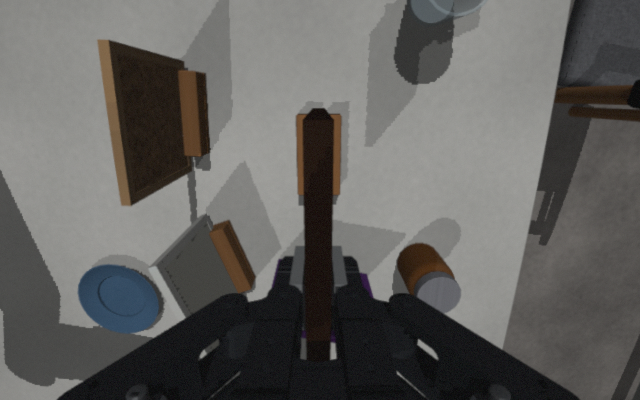

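The board is held square (columns 303–333), and the cork, white and purple boards are undisturbed. I tilt and carry it over to the rack.

Call:
send_rows:
  deltas:
    - {"tx": 0, "ty": 0, "tz": 0, "rx": -4.95, "ry": 0.66, "rz": -3.62, "grip": 1}
    - {"tx": 0, "ty": 0, "tz": 0, "rx": -4.95, "ry": 0.66, "rz": -3.62, "grip": 1}
    - {"tx": 0, "ty": 0, "tz": 0, "rx": -4.95, "ry": 0.66, "rz": -3.62, "grip": 1}
    - {"tx": 0, "ty": 0, "tz": 0, "rx": -4.95, "ry": 0.66, "rz": -3.62, "grip": 1}
    - {"tx": 0.02, "ty": 0, "tz": 0, "rx": 0, "ry": 0, "rz": 0, "grip": 1}
    - {"tx": 0.04, "ty": 0.002, "tz": 0, "rx": 0, "ry": 0, "rz": 0, "grip": 1}
    - {"tx": 0.05, "ty": 0.002, "tz": 0, "rx": 0, "ry": 0, "rz": 0, "grip": 1}
    - {"tx": 0.05, "ty": 0.002, "tz": 0, "rx": 0, "ry": 0, "rz": 0, "grip": 1}

```text
time: 7.6
tool_pos: [0.5983, 0.005, 0.3279]
eef_rot: [0.105, 0.611, 0.773, 0.135]
contact_force: [0.2, 0.6, -2.0]
finger_gap: 0.0097
grasp_force: 41.4
```

Call:
send_rows:
  deltas:
    - {"tx": 0.05, "ty": 0.002, "tz": 0.005, "rx": 0, "ry": 0, "rz": 0, "grip": 1}
    - {"tx": 0.05, "ty": 0.002, "tz": 0.005, "rx": 0, "ry": 0, "rz": 0, "grip": 1}
    - {"tx": 0.05, "ty": 0.002, "tz": 0.005, "rx": 0, "ry": 0, "rz": 0, "grip": 1}
    - {"tx": 0.05, "ty": 0.002, "tz": 0.005, "rx": 0, "ry": 0, "rz": 0, "grip": 1}
    - {"tx": 0.045, "ty": 0.002, "tz": 0.005, "rx": 0, "ry": 0, "rz": 0, "grip": 1}
    - {"tx": 0.03, "ty": 0.002, "tz": 0.005, "rx": 0, "ry": 0, "rz": 0, "grip": 1}
    - {"tx": 0.01, "ty": 0, "tz": 0, "rx": 0, "ry": 0, "rz": 0, "grip": 1}
    - {"tx": 0, "ty": 0, "tz": 0, "rx": 0, "ry": 0, "rz": 0, "grip": 1}

```text
time: 8.6
tool_pos: [0.5533, 0.2854, 0.3051]
eef_rot: [0.106, 0.609, 0.774, 0.135]
contact_force: [-0.0, -0.2, -1.8]
finger_gap: 0.0097
grasp_force: 41.4
```

```bash
python3 -c "
from h import *
go(*target(.03,dz=.02)); go(*target(.01,dz=.005))"
```

```text
t 8.6 pos [0.5533 0.2854 0.3051] F [-0.  -0.2 -1.8] gap 0.0097 gf 41.390604972839355
shift(mm) [ -1.1 -61.1 140.4] turn(deg) [-0.21 -0.07  0.05] then-frame shift [ -1.  -61.6 140.2]
t 8.6 pos [0.5533 0.2854 0.3051] F [-0.  -0.2 -1.8] gap 0.0097 gf 41.390604972839355
shift(mm) [ -1.1 -85.  147.8] turn(deg) [-0.21 -0.07  0.05] then-frame shift [ -1.  -85.6 147.5]
```

Call:
send_rows:
  deltas:
    - {"tx": -0.001, "ty": -0.008, "tz": 0.018, "rx": 0, "ry": 0, "rz": 0, "grip": 1}
    - {"tx": 0, "ty": -0.012, "tz": 0.028, "rx": 0, "ry": 0, "rz": 0, "grip": 1}
    - {"tx": 0, "ty": -0.013, "tz": 0.03, "rx": 0, "ry": 0, "rz": 0, "grip": 1}
    - {"tx": 0, "ty": -0.013, "tz": 0.029, "rx": 0, "ry": 0, "rz": 0, "grip": 1}
    - {"tx": 0, "ty": -0.009, "tz": 0.02, "rx": 0, "ry": 0, "rz": 0, "grip": 1}
    - {"tx": 0, "ty": -0.006, "tz": 0.015, "rx": 0, "ry": 0, "rz": 0, "grip": 1}
    - {"tx": 0, "ty": 0, "tz": 0, "rx": 0, "ry": 0, "rz": 0, "grip": 1}
    - {"tx": 0, "ty": 0, "tz": 0, "rx": 0, "ry": 0, "rz": 0, "grip": 1}

```text
time: 9.6
tool_pos: [0.546, 0.2817, 0.1546]
eef_rot: [0.107, 0.61, 0.773, 0.137]
contact_force: [-0.9, 0.1, -1.7]
finger_gap: 0.0095
grasp_force: 41.4
```

```bash
python3 - <<'E'
from h import *
go(*target(.006,dz=.004))
a=snap('scene'); b=snap('top')
A=cv2.resize(a["image"][90:230,320:460],(560,560),interpolation=cv2.INTER_CUBIC)
B=cv2.resize(b["image"][140:260,125:265][:, :],(240,206),interpolation=cv2.INTER_CUBIC)
im=np.zeros((560,800,3),np.uint8); im[:,:560]=A; im[:206,560:]=B
cv2.imwrite("pics/r1.png",np.clip(im*1.4,0,255).astype(np.uint8))
E
```

```text
t 9.6 pos [0.546  0.2817 0.1546] F [-0.9  0.1 -1.7] gap 0.0095 gf 41.39289915561676
shift(mm) [  0.8 -30.8   8.4] turn(deg) [ 0.04 -0.09 -0.07] then-frame shift [  0.8 -30.7   8.4]
```

View pics/r1.png

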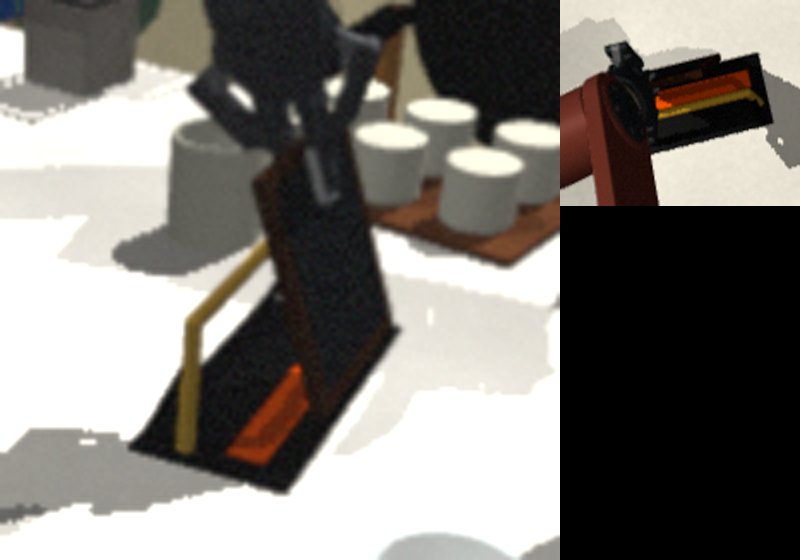

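The scene crop shows the board leaning back in the gripper, in front of the rail and above the outer side of the strip, parallel to it. I move in closer.

Call:
send_rows:
  deltas:
    - {"tx": 0.0008, "ty": -0.008, "tz": 0.002, "rx": 0, "ry": 0, "rz": 0, "grip": 1}
    - {"tx": 0, "ty": -0.008, "tz": 0.002, "rx": 0, "ry": 0, "rz": 0, "grip": 1}
    - {"tx": 0, "ty": -0.007, "tz": 0.002, "rx": 0, "ry": 0, "rz": 0, "grip": 1}
    - {"tx": 0, "ty": -0.005, "tz": 0.001, "rx": 0, "ry": 0, "rz": 0, "grip": 1}
    - {"tx": 0, "ty": -0.003, "tz": 0.001, "rx": 0, "ry": 0, "rz": 0, "grip": 1}
    - {"tx": 0, "ty": 0, "tz": 0, "rx": 0, "ry": 0, "rz": 0, "grip": 1}
    - {"tx": 0, "ty": 0, "tz": 0, "rx": 0, "ry": 0, "rz": 0, "grip": 1}

```text
time: 10.58
tool_pos: [0.5195, 0.2765, 0.1358]
eef_rot: [0.107, 0.61, 0.773, 0.137]
contact_force: [0.9, -0.3, -1.7]
finger_gap: 0.0098
grasp_force: 41.4
```

```bash
python3 -c "
from h import *
go(*target(0.003,dz=0)); print(monitor.observe()['torque'])"
```

```text
t 10.575 pos [0.5195 0.2765 0.1358] F [ 0.9 -0.3 -1.7] gap 0.0098 gf 41.40606164932251
shift(mm) [-0.3 -3.2  2.7] turn(deg) [-0.03 -0.09 -0.04] then-frame shift [-0.3 -3.2  2.7]
[-0.05084435  0.31079637  0.03387644]
```

Call:
send_rows:
  deltas:
    - {"tx": 0, "ty": -0.0007, "tz": 0.0019, "rx": 0, "ry": 0, "rz": 0, "grip": 1}
    - {"tx": 0, "ty": -0.0003, "tz": 0.0009, "rx": 0, "ry": 0, "rz": 0, "grip": 1}
    - {"tx": 0, "ty": 0, "tz": 0, "rx": 0, "ry": 0, "rz": 0, "grip": 1}
    - {"tx": 0, "ty": 0, "tz": 0, "rx": 0, "ry": 0, "rz": 0, "grip": 1}

```text
time: 11.08
tool_pos: [0.5192, 0.2764, 0.1325]
eef_rot: [0.106, 0.61, 0.773, 0.136]
contact_force: [0.6, -0.3, -1.5]
finger_gap: 0.0096
grasp_force: 41.4
```

Call:
send_rows:
  deltas:
    - {"tx": 0, "ty": -0.0003, "tz": 0.0009, "rx": 0, "ry": 0, "rz": 0, "grip": 1}
    - {"tx": 0, "ty": 0, "tz": 0, "rx": 0, "ry": 0, "rz": 0, "grip": 1}
    - {"tx": 0, "ty": 0, "tz": 0, "rx": 0, "ry": 0, "rz": 0, "grip": 1}

```text
time: 11.45
tool_pos: [0.5194, 0.2766, 0.132]
eef_rot: [0.107, 0.61, 0.773, 0.137]
contact_force: [-0.7, 0.0, 1.2]
finger_gap: 0.0093
grasp_force: 41.8
```

```bash
python3 -c "
from h import *
go(*target(0.0,dz=0)); print(monitor.observe()['torque'])"
```

```text
t 11.45 pos [0.5194 0.2766 0.132 ] F [-0.7  0.   1.2] gap 0.0093 gf 41.790339946746826
shift(mm) [-0.4 -4.6 -1.9] turn(deg) [-0.03 -0.1  -0.04] then-frame shift [-0.4 -4.6 -1.9]
[-0.10682401  0.33503127  0.03453791]
```

Strip contact (about 3 N) came at the predicted height. Now I creep toward the rail.

Call:
send_rows:
  deltas:
    - {"tx": 0, "ty": -0.0014, "tz": -0.0005, "rx": 0, "ry": 0, "rz": 0, "grip": 1}
    - {"tx": 0, "ty": -0.0014, "tz": -0.0005, "rx": 0, "ry": 0, "rz": 0, "grip": 1}
    - {"tx": 0, "ty": 0, "tz": 0, "rx": 0, "ry": 0, "rz": 0, "grip": 1}
    - {"tx": 0, "ty": 0, "tz": 0, "rx": 0, "ry": 0, "rz": 0, "grip": 1}

```text
time: 11.95
tool_pos: [0.5166, 0.2758, 0.1319]
eef_rot: [0.107, 0.61, 0.773, 0.137]
contact_force: [1.1, 0.0, -0.8]
finger_gap: 0.0095
grasp_force: 41.6
```

Call:
send_rows:
  deltas:
    - {"tx": 0, "ty": -0.001, "tz": -0.0004, "rx": 0, "ry": 0, "rz": 0, "grip": 1}
    - {"tx": 0, "ty": 0, "tz": 0, "rx": 0, "ry": 0, "rz": 0, "grip": 1}
    - {"tx": 0, "ty": 0, "tz": 0, "rx": 0, "ry": 0, "rz": 0, "grip": 1}

```text
time: 12.32
tool_pos: [0.5154, 0.2756, 0.1319]
eef_rot: [0.107, 0.61, 0.773, 0.137]
contact_force: [1.4, -0.2, 0.5]
finger_gap: 0.0096
grasp_force: 41.7
```

```bash
python3 -c "
from h import *
go(*target(0.0,dz=0)); print(monitor.observe()['torque'])"
```

```text
t 12.325 pos [0.5154 0.2756 0.1319] F [ 1.4 -0.2  0.5] gap 0.0096 gf 41.6815584897995
shift(mm) [-0.3 -0.7 -0.7] turn(deg) [-0.04 -0.09 -0.04] then-frame shift [-0.3 -0.7 -0.7]
[-0.00043891 -0.17755347 -0.00348108]
```

Call:
send_rows:
  deltas:
    - {"tx": 0, "ty": -0.001, "tz": -0.0004, "rx": 0, "ry": 0, "rz": 0, "grip": 1}
    - {"tx": 0, "ty": 0, "tz": 0, "rx": 0, "ry": 0, "rz": 0, "grip": 1}
    - {"tx": 0, "ty": 0, "tz": 0, "rx": 0, "ry": 0, "rz": 0, "grip": 1}

```text
time: 12.7
tool_pos: [0.5151, 0.2755, 0.1321]
eef_rot: [0.107, 0.61, 0.773, 0.137]
contact_force: [4.9, 0.6, -2.3]
finger_gap: 0.0096
grasp_force: 41.1
```

```bash
python3 -c "
from h import *
go(*target(0.0,dz=0)); print(monitor.observe()['torque'])
a=snap('scene')
n=np.array([np.cos(np.radians(RY)),np.sin(np.radians(RY)),0]);t=np.array([-n[1],n[0],0])
W=lambda x,y,z:RO+n*x+t*y+np.array([0,0,z])
# ideal front-face corners
f=lambda s,u:W(.0390+.0094-s*np.sin(np.radians(20)),u,.006+.0034+s*np.cos(np.radians(20)))
P=proj(a,[f(0,-.075),f(.16,-.075),f(.16,.075),f(0,.075),W(.026,-.1,.006),W(.052,-.1,.006)])
im=cv2.resize(a['image'][90:230,320:460],(560,560),interpolation=cv2.INTER_CUBIC);im=np.clip(im*1.4,0,255).astype(np.uint8)
for p in (P-[320,90]+.5)*4: cv2.circle(im,tuple(int(v) for v in p),3,(255,0,255),1)
cv2.imwrite('pics/r2.png',im)"
```

```text
t 12.7 pos [0.5151 0.2755 0.1321] F [ 4.9  0.6 -2.3] gap 0.0096 gf 41.0707551240921
shift(mm) [-0.3 -0.5 -0.3] turn(deg) [ 0.05 -0.1  -0.05] then-frame shift [-0.3 -0.5 -0.3]
[ 0.07659808 -0.617893    0.03983307]
```

View pics/r2.png

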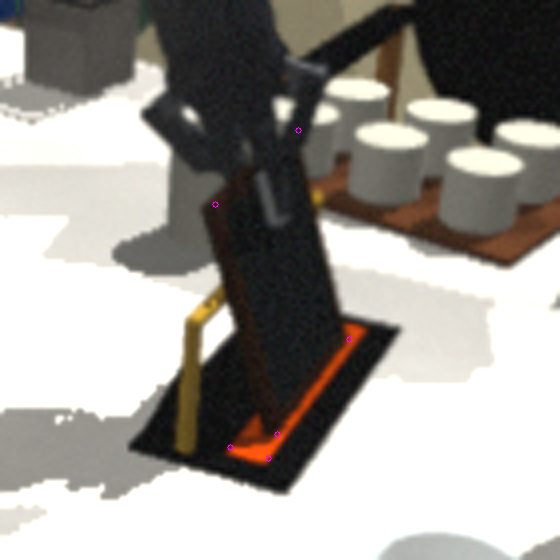

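The board is on the strip and against the rail (about 4.5 N), with its corners near the predicted marks: near bottom (272,432) against (277,434). A slight push down to seat it, then a gentle release.

Call:
send_rows:
  deltas:
    - {"tx": 0, "ty": -0.0001, "tz": 0.0008, "rx": 0, "ry": 0, "rz": 0, "grip": 1}
    - {"tx": 0, "ty": 0, "tz": 0, "rx": 0, "ry": 0, "rz": 0, "grip": 1}
    - {"tx": 0, "ty": 0, "tz": 0, "rx": 0, "ry": 0, "rz": 0, "grip": 1}

```text
time: 13.12
tool_pos: [0.5152, 0.2756, 0.1318]
eef_rot: [0.107, 0.61, 0.773, 0.137]
contact_force: [2.3, 1.1, 3.5]
finger_gap: 0.0095
grasp_force: 41.9
```

```bash
python3 -c "
from h import *
go(*target(0.0,dz=0)); print(monitor.observe()['torque'])"
```

```text
t 13.125 pos [0.5152 0.2756 0.1318] F [2.3 1.1 3.5] gap 0.0095 gf 41.875072717666626
shift(mm) [-0.4 -0.4 -0.7] turn(deg) [ 0.05 -0.1  -0.04] then-frame shift [-0.4 -0.4 -0.7]
[ 0.06847638 -0.58623312 -0.03246465]
```

Call:
send_rows:
  deltas:
    - {"tx": 0, "ty": 0, "tz": 0, "rx": 0, "ry": 0, "rz": 0, "grip": 0.87}
    - {"tx": 0, "ty": 0, "tz": 0, "rx": 0, "ry": 0, "rz": 0, "grip": 0.84}
    - {"tx": 0, "ty": 0, "tz": 0, "rx": 0, "ry": 0, "rz": 0, "grip": 0.8}
    - {"tx": 0, "ty": 0, "tz": 0, "rx": 0, "ry": 0, "rz": 0, "grip": 0.75}
    - {"tx": 0, "ty": 0, "tz": 0, "rx": 0, "ry": 0, "rz": 0, "grip": 0.7}
    - {"tx": 0, "ty": 0, "tz": 0, "rx": 0, "ry": 0, "rz": 0, "grip": 0.6}
    - {"tx": 0, "ty": 0, "tz": 0, "rx": 0, "ry": 0, "rz": 0, "grip": 0.6}
  force: 20

```text
time: 14.0
tool_pos: [0.5143, 0.2752, 0.1308]
eef_rot: [0.106, 0.61, 0.773, 0.136]
contact_force: [0.2, -0.5, -0.9]
finger_gap: 0.0339
grasp_force: 0.0
```

```bash
python3 -c "
from h import *
go(*target(0.0,dz=0)); s=snap('scene'); w=snap('wrist')
A=cv2.resize(s['image'][90:230,320:460],(400,400),interpolation=cv2.INTER_CUBIC); B=cv2.resize(w['image'],(400,250))
im=np.zeros((400,800,3),np.uint8); im[:,:400]=A; im[:250,400:]=B
cv2.imwrite('pics/r3.png',np.clip(im*1.4,0,255).astype(np.uint8))"
```

```text
t 14.0 pos [0.5143 0.2752 0.1308] F [ 0.2 -0.5 -0.9] gap 0.0339 gf 0.0
shift(mm) [-0.2  0.8 -1.3] turn(deg) [-0.09 -0.09 -0.04] then-frame shift [-0.2  0.8 -1.3]
```

View pics/r3.png

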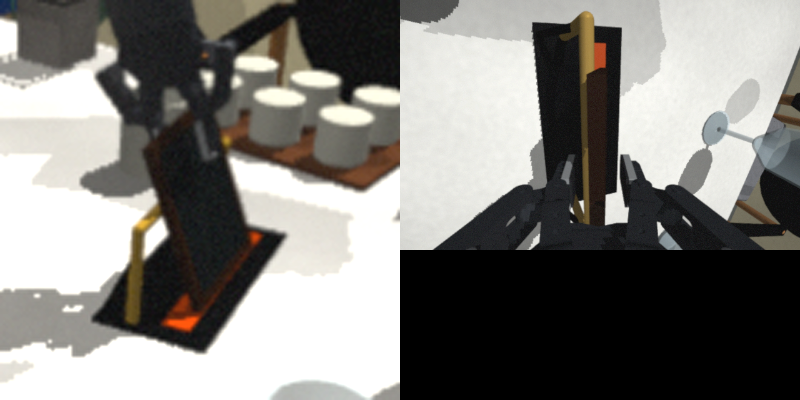

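The board stands by itself, and the jaws are clear on both sides (wrist crop: the top edge lies between the pads). I back out along the tool axis.

Call:
send_rows:
  deltas:
    - {"tx": 0, "ty": 0, "tz": -0.008, "rx": 0, "ry": 0, "rz": 0, "grip": 0.6}
    - {"tx": 0, "ty": 0, "tz": -0.015, "rx": 0, "ry": 0, "rz": 0, "grip": 0.6}
    - {"tx": 0, "ty": 0, "tz": -0.02, "rx": 0, "ry": 0, "rz": 0, "grip": 0.6}
    - {"tx": 0, "ty": 0, "tz": -0.03, "rx": 0, "ry": 0, "rz": 0, "grip": 0.6}
    - {"tx": 0, "ty": 0, "tz": -0.04, "rx": 0, "ry": 0, "rz": 0, "grip": 0.6}
    - {"tx": 0, "ty": 0, "tz": -0.04, "rx": 0, "ry": 0, "rz": 0, "grip": 0.6}
    - {"tx": 0, "ty": 0, "tz": -0.02, "rx": 0, "ry": 0, "rz": 0, "grip": 0.6}
    - {"tx": 0, "ty": 0, "tz": 0, "rx": 0, "ry": 0, "rz": 0, "grip": 0.6}

```text
time: 15.1
tool_pos: [0.4579, 0.2618, 0.2973]
eef_rot: [0.108, 0.609, 0.773, 0.139]
contact_force: [0.9, 0.2, 0.4]
finger_gap: 0.0341
grasp_force: 0.0
```

```bash
python3 - <<'E'
from h import *
go(*target()); a=snap('scene'); w=snap('wrist')
n=np.array([np.cos(np.radians(RY)),np.sin(np.radians(RY)),0]);t=np.array([-n[1],n[0],0])
W=lambda x,y,z:RO+n*x+t*y+np.array([0,0,z])
s2,c2=np.sin(np.radians(20)),np.cos(np.radians(20))
def f(s,u,d): return W(.039+d*c2-s*s2,u,.006+d*s2+s*c2)
pts=[f(s,u,d) for s in(0,.16) for u in(-.075,.075) for d in(0,.01)]
def mk(s,box,k):
    x0,y0,x1,y1=box; im=cv2.resize(s['image'][y0:y1,x0:x1],None,fx=k,fy=k,interpolation=cv2.INTER_CUBIC)
    im=np.clip(im*1.4,0,255).astype(np.uint8)
    for p in (proj(s,pts)-[x0,y0]+.5)*k: cv2.circle(im,tuple(int(v) for v in p),2,(255,0,255),1)
    return im
A=mk(a,(340,110,440,230),4); B=mk(w,(0,0,640,400),.62)
im=np.zeros((480,400+B.shape[1],3),np.uint8); im[:,:400]=A; im[:B.shape[0],400:]=B
cv2.imwrite('pics/r4.png',im)
E
```

```text
t 15.1 pos [0.4579 0.2618 0.2973] F [0.9 0.2 0.4] gap 0.0341 gf 0.0
shift(mm) [ -0.9  -2.6 175. ] turn(deg) [ 0.3  -0.17 -0.04] then-frame shift [ -0.4  -1.7 175. ]
```

View pics/r4.png

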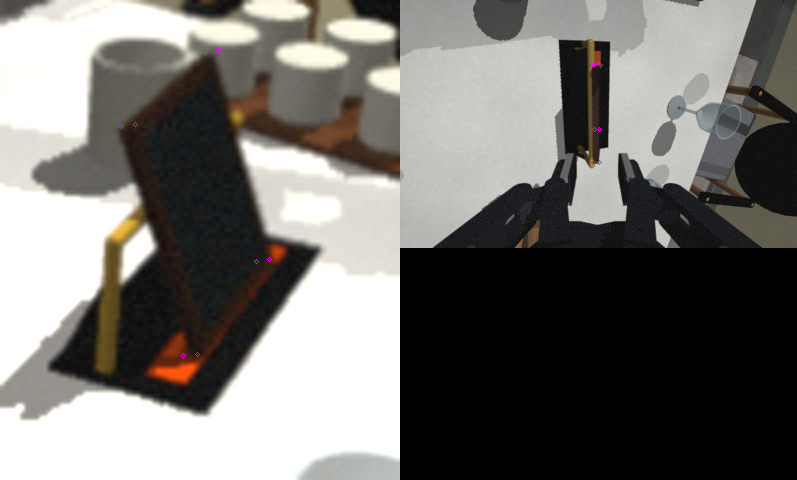

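The board matches the predicted corners for a 20° lean to within 1–2 px. It stands free, square and centred, against the rail. Handing in.

```bash
python3 -c "
from rig import ticket; print(ticket.finish_job())"
```

```text
the job is handed in; nothing more can be done
None
```

The slate board is on the rack, leaning back about 20° with its back on the rail, square and centred on the orange strip, and the job was handed in after about 15 s with the gripper clear and the cork and white boards never touched.

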